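# Slide the marble block home in the marking jig

### The arm

A 6-joint arm with a two-finger parallel gripper is mounted at the origin on the work surface. World frame = base frame: x ahead of the robot, y to its left, z up, the work surface at z = 0. Lengths are in m, angles in rad, forces in N, time in s.
With the tool pointing down it reaches from about 0.275 to 0.85 m from the base axis. Payload 19 kg.
Tool frame: the origin (TCP) lies at the very end of the fingers, on their centre line; the grasp point (between the pads) lies 19 mm behind it; x points along the fingers, y is the direction in which the jaws open and shut, and the axes are right-handed (so a half turn about x gives the same grasp; the last joint's range is limited). The gripper opens to 85 mm and grips with 20 to 120 N. Pads are 22 mm wide; open, the fingers measure 114 mm over their backs; the gripper's body (76 mm by 85 mm) begins 54 mm behind the grasp point. The pads swing forward as they close: fully open they stand 13 mm farther back than shut.
Start: joints at [1.024, 0.15, 1.437, -0, 1.554, -0.134], TCP at [0.231, 0.527, 0.231] pointing down, gripper open.
Joint ranges: [-2.8, 2.8], [-0.68, 2.1], [0.12, 2.68], [-1.39, 4.53], [0.16, 2.79], [-2.81, 2.81]. Speed limits (rad/s): [1.89, 1.89, 2.22, 3.01, 3.01, 3.01].

### API

Orientations are given as a rotation vector (axis times angle).
In Python, from station import sense, read_camera, camera_info, close_job, find_in, cut_out, mark_of gives the robot as it stands. The module is installed in compiled form; this text tells all that it offers.
- The arm moves only by the shell command python3 -m pendant 'ROWS' [FORCE]. ROWS is JSON, a list of rows, each a list of 3 entries, a list of its own where there are three numbers: the shift along the tool's x, y, z in units of 40 mm (1.0 is 40 mm), then the turn, a rotation vector about the tool's x, y, z in units of 5 degrees (1.0 is 5 degrees), then the opening, from 0 (shut) to 1 (fully open). In form: [[[tx, ty, tz], [wx, wy, wz], fingers], ...]. A call has 1 to 20 rows; each row is the pose to reach, as a shift and turn from the pose commanded when the call began, along the tool's axes at that moment; what a row does not reach only later rows make up. A row lasts 1/12 s, in which the tool goes at most 41.7 mm and 7.16 degrees, less where a joint would pass 70% of its speed; a pose out of reach is approached as far as the arm can. A call with a gripper value outside its range is refused whole. The fingers move at their own pace and stop on an object; FORCE is the grip in N (left out, the last holds). Time passes only in rows, so rows that repeat a pose let the fingers close. It gives the time, the measured TCP pose, the force and the opening at its end, in the units of the state.
- sense(): the state, without advancing time (a new reading comes with each control period).
- read_camera(name): name is "scene" or "top"; returns (picture, depth): 400x640x3 uint8, red, green, blue; 400x640 float32, m along the optical axis (not along the pixel's ray), 0 where there is no reading.
- camera_info(name): a dict with "fovy" (degrees; the focal length in pixels is half the picture's height over the tangent of half this angle, whatever the lens; pixels are square), "cx", "cy" (the principal point, pixels), "xyz" and "rotation" of the camera in the world. Camera axes: x right, y up, looking along -z (the intrinsics and any distortion apply to the point x, -y, -z); pixel columns grow to the right and rows downward; lengths in m; the calibration is good to about 2 mm. A picture is of the moment at which its call begins. camera_info takes no time and is no camera call.
- close_job(): hands the job in, once; it reports no verdict.
Trained networks look in the newest picture that a camera, given by its name, has taken for a name from the list of things; names that differ only in an ending like _2 or _b are one class to them, and where a whole thing is asked for, a point or a joint stands for the part that bears it (a point fixed in the world has none). Each returns a list of dicts, best first, with "p" (0 to 1); they miss things now and then, are a little off and sometimes report something else, mostly with a low value. They report only what shows in the picture. A call takes as long as a camera call. They do not tell look-alikes from the thing itself.
- find_in(thing, camera): "position" ([column, row] in pixels, amid what is visible of it).
- cut_out(thing, camera): "pixels" (400x640 bool, what is visible of it) and "position" ([column, row] in pixels, amid what is visible of it).
- mark_of(thing, camera): "position" ([column, row] in pixels: a listed point, or the origin of a listed thing).
The state is a dict: "clock": time; "joint_pos": joint angles; "joint_vel": joint speeds; "tau": joint torques, N m; "tool_pos": TCP position; "tool_rot": TCP orientation; "contact_force": force on the tool from outside, world axes, zero at the start; "wrist_torque": the same for the moment, N m; "grip_width": opening from 0.0 (shut) to 1.0 (fully open).
Only numpy, scipy, OpenCV 4.12 (cv2) and the standard library are available. Lean on these libraries where they do the work, as an engineer would, in place of code of your own. Each camera call takes 0.05 s, during which the arm holds its last target. There are 200 camera calls.

### The job

Using pushes of the fingers only, line up the marble block with the lane of the marking jig and push it down between the two guide rails until it sits square and fully home against the end stop. Neither the block nor the robot may touch either rail (the polished sides must not be scraped), the block must stay flat on the jig's bed, never lifted or tipped, and the other things on the bench are to be left alone. Finish with the hand clear.

Things in the scene. Friction and masses are not known exactly. Their poses are not given: they have to be found in the camera images.
- jig: Fixed jig: dark wooden bed 470 (x) x 180 (y) x 12 mm, flat on the bench. Origin: centre of its underside, z up; bed top at z = 12 mm. The lane runs along the jig's +x on its centre line y = 0, 110 mm wide. Its +x points to world +y (robot's left), turned up to 0.3 rad either way. x = -235 to -30 mm is the open infeed, without rails.
- lane_mouth (a point): Centre of the lane's entrance, on the bed's top, where the rails begin: jig x = -30 mm, y = 0, z = 12 mm. Axes as the jig's.
- lane_end (a point): Foot of the steel end stop's flat inner face, on the lane's centre line: jig x = +190 mm, y = 0, z = 12 mm. The stop is a cross bar from y = -71 to +71 mm, 20 mm thick, 30 mm tall above the bed (top 42 mm above the bench). The block is home when its front lies against this face: block centre at jig x = +140 mm.
- rail_left: Aluminium guide rail fixed on the jig's bed on its +y side, parallel to the lane: 220 x 16 x 12 mm tall (top 24 mm above the bench), from jig x = -30 to +190 mm, inner face at jig y = +55 mm. Origin: centre of its underside. Not to be touched.
- rail_right: The same rail on the jig's -y side, inner face at jig y = -55 mm. Not to be touched.
- block: Loose marble block, brass plate in its top: 100 (x) x 90 (y) x 36 mm high, 0.65 to 0.95 kg, too broad to pinch. Origin: centre of its underside, z up. Starts flat on the infeed: jig x = -165 to -110 mm, y within 25 mm, its x within 0.2 rad of the jig's +x. Slides with dry friction at 3 to 9 N and stays where left. Centred in the lane it has 10 mm to each rail; its top is 24 mm above them.
- marker: Black marker pen lying on the bench beside the lane, 130 x 16 x 16 mm. Bystander; origin centre of underside.
- marker2: Grey marker pen with black cap lying on the bench on the lane's other side, 130 x 16 x 16 mm. Bystander; origin centre of underside.
- brass_plate: Thin brass plate with two windows, 80 x 60 x 5 mm, lying on the bench near the jig. Bystander; origin centre of underside.
- tile: Square marble sample tile, 80 x 80 x 14 mm, lying on the bench near the end stop. Bystander; origin centre of underside.
- jar: Amber glass jar, 64 mm across and 75 mm tall, standing on the bench beyond the end stop. Bystander; origin centre of underside.
- brush: Brush lying on the bench beside the infeed, along the jig, about 195 mm from the centre line on its -y side. Bystander.
Things that resemble listed ones, but are neither listed nor needed, are in the scene too. There is more than one size of the block; the job needs the middle-sized.

How it is judged:
At the end, for the whole second after the job is handed in: The block lies flat and at rest on the bed between the rails, its front within 4 mm of the end stop, its centre within 10 mm of the lane's centre line, and square to the lane within 0.05 rad (3 degrees) (x of block in the frame of jig between 0.136 and 0.144 m and y of block in the frame of jig between -0.01 and 0.01 m and angle between the x axis of block and the x axis of jig, either way round below 0.05 rad and z of block in the frame of jig between 0.009 and 0.015 m and angle between block's own z axis and vertical below 0.03 rad and linear speed of block below 0.01 m/s); the robot touches nothing.
It fails at once if the left rail is touched by the block or the robot (contact force between rail_left and anything else above 0.3 N).
It fails at once if the right rail is touched by the block or the robot (contact force between rail_right and anything else above 0.3 N).
It fails at once if the block is lifted off the bed (by more than 5 mm) or tipped (by more than 0.1 rad) (z of block in the frame of jig above 0.017 m or angle between block's own z axis and vertical above 0.1 rad).
It fails at once if the block is pushed off the bed (z of block in the frame of jig below 0.006 m).
It fails at once if a bystander is moved by more than 15 mm (distance of any of marker, marker2, brass_plate, tile, jar, brush from where it was at the start of the episode above 0.015 m).
It also fails if it takes over 72 s, if anything falls off the work surface, if the arm or the gripper's body presses on something with over 40 N, if the wrist force passes 120 N, or if a joint passes its speed limit or range.

## Working session

There is one attempt and no reset: what is moved stays moved. The work goes in short steps, Python scripts to look and compute and a shell command to move; the robot and the scene stay as the last step left them, time stands still between calls to the robot, and variables do not carry over. Pictures are saved under pics/ and viewed, about 8 in all and at most 12, crops included, and the job is handed in when it is done.

```bash
mkdir -p pics
python3 - <<'E'
from station import *
import cv2
for n in("top","scene"):
    p,d=read_camera(n); cv2.imwrite(f"pics/{n}0.png",p[...,::-1]); i=camera_info(n); print(n,i)
    for t in("block","jig","lane_mouth","lane_end","rail_left","rail_right"):
        for r in mark_of(t,n)[:4]: print(t,[round(float(x),1) for x in r["position"]],round(r["p"],2))
s=sense();print(s)
E
```

```text
top {'fovy': 54.80318388934457, 'cx': 319.5707807595827, 'cy': 206.36979842491746, 'xyz': array([0.42936612, 0.02627871, 0.92860193]), 'rotation': array([ 0.10448807, -0.14436373, -1.55096172])}
block [379.6, 203.5] 0.98
block [453.3, 199.7] 0.66
block [404.5, 298.3] 0.65
jig [323.6, 218.2] 0.83
lane_mouth [332.1, 213.2] 0.62
rail_left [299.0, 252.3] 0.76
rail_left [332.9, 212.3] 0.31
rail_right [280.8, 197.9] 0.81
scene {'fovy': 45.7948284678048, 'cx': 320.56003013760494, 'cy': 206.5132934495697, 'xyz': array([ 1.20435775, -0.05026581,  0.86484831]), 'rotation': array([0.52060269, 0.47250083, 1.44479308])}
block [255.7, 216.1] 0.81
block [232.8, 145.8] 0.76
block [174.2, 225.1] 0.55
jig [318.7, 204.1] 0.93
jig [397.1, 178.1] 0.43
jig [294.0, 290.1] 0.31
lane_mouth [305.5, 206.3] 0.97
lane_end [397.4, 176.0] 0.81
lane_end [354.6, 137.8] 0.4
rail_left [426.2, 231.0] 0.74
rail_left [340.5, 172.2] 0.62
rail_right [358.3, 212.4] 0.58
{'clock': 0.7, 'joint_pos': array([ 1.02397161e+00,  1.50456071e-01,  1.43737701e+00, -9.88270312e-06,
        1.55380215e+00, -1.33990083e-01]), 'joint_vel': array([ 1.81198055e-03,  7.59016275e-04, -1.08453824e-03,  1.32187795e-03,
        2.21116019e-03, -9.94658212e-05]), 'tau': array([-6.61658869e-04, -7.12677026e+01, -5.71002316e+01, -2.60576180e-04,
        1.07837997e-03,  1.08490572e-04]), 'tool_pos': array([0.23069686, 0.52666392, 0.23130305]), 'tool_rot': array([ 0.32378829,  1.54643645, -0.32385691]), 'contact_force': array([ 0.10416924,  0.14981606, -0.71039633]), 'wrist_torque': array([ 0.01234658, -0.01918048, -0.01937299]), 'grip_width': 1.0022427440155934}
```

View pics/top0.png

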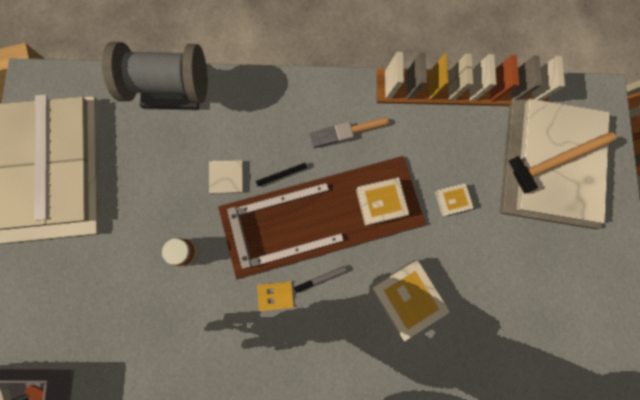

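View pics/scene0.png

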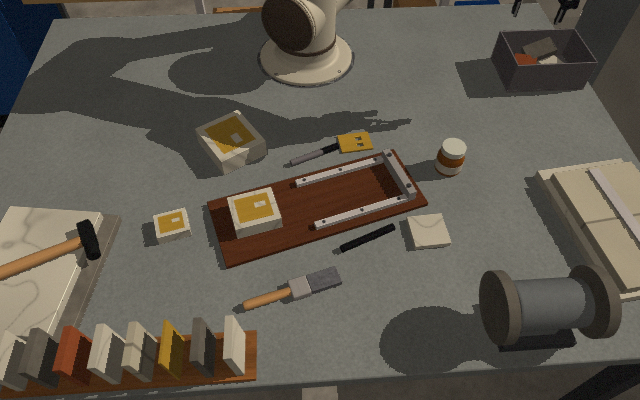

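The candidates for the block in the top view are (380,203) on the jig infeed, (453,200) small on the bench, and (410,300) large on the bench. The one on the infeed is the middle-sized block, so I choose that. The jig's stop is at about (238,237), and the lane runs right to left in the image (world +y).

```bash
cat > h.py <<'E'
import numpy as np,cv2
from station import *
from scipy.spatial.transform import Rotation as R
def world(n,d,px=None):
    i=camera_info(n); f=200/np.tan(np.radians(i["fovy"])/2)
    v,u=np.mgrid[0:400,0:640].astype(float)
    c=np.stack([(u-i["cx"])/f*d,-(v-i["cy"])/f*d,-d],-1)
    return c@R.from_rotvec(i["rotation"]).as_matrix().T+i["xyz"]
def plane(n,px,z):
    i=camera_info(n); f=200/np.tan(np.radians(i["fovy"])/2); px=np.atleast_2d(px).astype(float)
    r=np.c_[(px[:,0]-i["cx"])/f,-(px[:,1]-i["cy"])/f,-np.ones(len(px))]@R.from_rotvec(i["rotation"]).as_matrix().T
    return i["xyz"]+r*((z-i["xyz"][2])/r[:,2])[:,None]
def rect(P):
    (c,s,a)=cv2.minAreaRect((P[:,:2]*1000).astype(np.float32)); return np.round(c,1),np.round(s,1),round(a,2)
E
python3 - <<'E'
from h import *
for n in("top","scene"):
    p,d=read_camera(n); W=world(n,d); ok=d>0
    for t,z in(("block",.048),("rail_left",.024),("rail_right",.024),("jig",.012)):
        for r in cut_out(t,n)[:3]:
            m=r["pixels"]&ok; Z=W[m][:,2]
            k=m&(abs(W[...,2]-z)<.006); P=W[k]
            if len(P)<20: print(n,t,len(P));continue
            v,u=np.nonzero(k); Q=plane(n,np.c_[u,v],z)
            print(n,t,round(r["p"],2),np.round(r["position"]),"z%",np.round(np.percentile(Z,[5,50,95])*1000,1),"ray",rect(Q),Q.mean(0).round(4)[:2],"dep",rect(P)[0])
E
python3 - <<'E'
import cv2
p=cv2.imread("pics/top0.png")[140:290,200:500]; cv2.imwrite("pics/c1.png",cv2.resize(p,None,fx=2.6,fy=2.6,interpolation=cv2.INTER_CUBIC))
E
```

```text
top block 0.77 [410. 300.] z% [31.4 49.2 52. ] ray (array([ 363.2, -201.8]), array([135.4, 122.1]), 31.32) [ 0.3628 -0.2017] dep [ 363.  -202.3]
top block 0.75 [382. 201.] z% [39.  48.3 51. ] ray (array([ 587.2, -141.3]), array([ 90.1, 100.8]), 14.07) [ 0.5863 -0.1411] dep [ 587.3 -141.7]
top block 0
top rail_left 0.52 [339. 134.] z% [ 9.5 17.7 21.3] ray (array([768.6, -66.5]), array([ 39.5, 194.6]), 18.53) [ 0.7637 -0.0542] dep [769.8 -67.3]
top jig 0.64 [309. 222.] z% [ 9.6 12.5 27.2] ray (array([554.7,  -1.7]), array([179.7, 468.8]), 16.78) [0.5515 0.006 ] dep [555.4  -1.9]
scene block 0.97 [231. 139.] z% [ 6.7 48.2 51.5] ray (array([ 367.7, -203.5]), array([140.9, 123.2]), 31.19) [ 0.3697 -0.2034] dep [ 365.4 -203.9]
scene block 0.84 [253. 212.] z% [21.1 47.8 50.7] ray (array([ 591.5, -143.5]), array([94.5, 99.3]), 13.84) [ 0.593  -0.1429] dep [ 589.6 -143.7]
scene block 0
scene rail_left 0.94 [337. 170.] z% [13.4 23.2 26.4] ray (array([476.6,  55.1]), array([ 22.1, 220.9]), 16.78) [0.4766 0.0525] dep [474.5  55.4]
scene rail_right 0.87 [359. 209.] z% [14.7 23.4 26.5] ray (array([597.7,  90.2]), array([ 22.1, 218.5]), 16.27) [0.5978 0.0869] dep [595.6  90.1]
scene rail_right 14
scene rail_right 0
scene jig 0.63 [327. 206.] z% [ 8.5 12.5 27.5] ray (array([559.5,  -3.1]), array([184.2, 469. ]), 16.73) [ 0.5744 -0.0108] dep [556.4  -3.5]
```

View pics/c1.png

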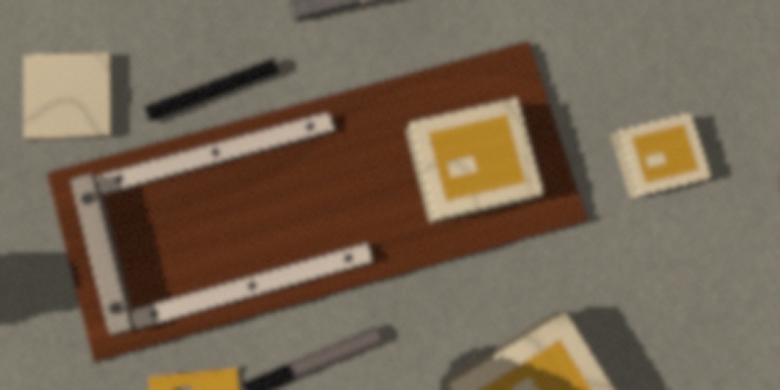

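```bash
cat >> h.py <<'E'
J=np.array([.5552,-.0022]); YAW=np.radians(106.75)   # jig centre, heading
JX=np.array([np.cos(YAW),np.sin(YAW)]); JY=np.array([-JX[1],JX[0]])
def tojig(p): q=np.asarray(p)[:2]-J; return q@JX*1000,q@JY*1000
def goal(jx,jy,z,jaw):   # mm jig, z m; jaw: angle (deg) of tool y relative to jig x
    s=sense(); T=R.from_rotvec(s["tool_rot"]); t=np.r_[J+JX*jx/1000+JY*jy/1000,z]
    a=YAW+np.radians(jaw); y=np.array([np.cos(a),np.sin(a),0]); x=np.array([0,0,-1.]); 
    G=R.from_matrix(np.c_[x,y,np.cross(x,y)])
    print("now jig",np.round(tojig(s["tool_pos"]),1),"z",round(s["tool_pos"][2],4),"t",round(s["clock"],2),"q",s["joint_pos"].round(2),"F",s["contact_force"].round(1),"g",round(s["grip_width"],2))
    print("  axes jig",[np.round([T.as_matrix()[:2,k]@JX,T.as_matrix()[:2,k]@JY,T.as_matrix()[2,k]],3).tolist() for k in range(3)])
    print("  jaw",jaw,"shift",np.round(T.inv().apply(t-s["tool_pos"])/.04,3),"turn",np.round(np.degrees((T.inv()*G).as_rotvec())/5,3))
def block():
    for n in("top","scene"):
        p,d=read_camera(n); W=world(n,d); best=None
        m=(d>0)&(abs(W[...,2]-.048)<.006)
        jx=(W[...,:2]-J)@JX; jy=(W[...,:2]-J)@JY
        m&=(abs(jy)<.085)&(jx>-.235)&(jx<.195)
        k,l,st,c=cv2.connectedComponentsWithStats(m.astype(np.uint8)); b=1+st[1:,4].argmax()
        v,u=np.nonzero(l==b); Q=plane(n,np.c_[u,v],.048); P=W[l==b]
        C,S,A=rect(Q); A=(A+45)%90-45
        print(n,"block jig",np.round(tojig(np.array(C)/1000),1),"size",S,"ang rel",round(A-np.degrees(YAW)+90,2),"depth-centre",np.round(tojig(np.array(rect(P)[0])/1000),1))
E
python3 - <<'E'
from h import *
for a in(0,180): goal(-140,85,.12,a)
for a in(90,-90): goal(-220,0,.12,a)
block()
E
```

```text
now jig [600.  158.3] z 0.2313 t 1.2 q [ 1.02  0.15  1.44  0.    1.55 -0.13] F [-0.8  0.5 -0.5] g 1.0
  axes jig [[-0.0, 0.0, -1.0], [0.762, -0.648, -0.0], [-0.648, -0.762, -0.0]]
  jaw 0 shift [  2.783 -12.898  13.387] turn [-8.081e+00 -1.000e-03  1.000e-03]
now jig [600.  158.3] z 0.2313 t 1.2 q [ 1.02  0.15  1.44  0.    1.55 -0.13] F [-0.8  0.5 -0.5] g 1.0
  axes jig [[-0.0, 0.0, -1.0], [0.762, -0.648, -0.0], [-0.648, -0.762, -0.0]]
  jaw 180 shift [  2.783 -12.898  13.387] turn [2.7919e+01 1.0000e-03 1.0000e-03]
now jig [600.  158.3] z 0.2313 t 1.2 q [ 1.02  0.15  1.44  0.    1.55 -0.13] F [-0.8  0.5 -0.5] g 1.0
  axes jig [[-0.0, 0.0, -1.0], [0.762, -0.648, -0.0], [-0.648, -0.762, -0.0]]
  jaw 90 shift [  2.783 -13.044  16.301] turn [-2.6081e+01 -2.0000e-03  0.0000e+00]
now jig [600.  158.3] z 0.2313 t 1.2 q [ 1.02  0.15  1.44  0.    1.55 -0.13] F [-0.8  0.5 -0.5] g 1.0
  axes jig [[-0.0, 0.0, -1.0], [0.762, -0.648, -0.0], [-0.648, -0.762, -0.0]]
  jaw -90 shift [  2.783 -13.044  16.301] turn [9.919e+00 0.000e+00 1.000e-03]
top block jig [-142.8    9.7] size [ 90.2 100.6] ang rel -2.46 depth-centre [-143.3    9.3]
scene block jig [-146.    5.] size [ 95.8 100. ] ang rel -2.37 depth-centre [-145.6    8.2]
```

```bash
python3 -m pendant '[[[0,-12.9,13.39],[-8.08,0,0],0.6],[[0,-12.9,13.39],[-8.08,0,0],0.6],[[0,-12.9,13.39],[-8.08,0,0],0.6],[[0,-12.9,13.39],[-8.08,0,0],0.6],[[0,-12.9,13.39],[-8.08,0,0],0.6],[[0,-12.9,13.39],[-8.08,0,0],0.6],[[0,-12.9,13.39],[-8.08,0,0],0.6],[[0,-12.9,13.39],[-8.08,0,0],0.6],[[0,-12.9,13.39],[-8.08,0,0],0.6],[[0,-12.9,13.39],[-8.08,0,0],0.6],[[0,-12.9,13.39],[-8.08,0,0],0.6],[[0,-12.9,13.39],[-8.08,0,0],0.6],[[0,-12.9,13.39],[-8.08,0,0],0.6],[[0,-12.9,13.39],[-8.08,0,0],0.6],[[0,-12.9,13.39],[-8.08,0,0],0.6],[[0,-12.9,13.39],[-8.08,0,0],0.6],[[0,-12.9,13.39],[-8.08,0,0],0.6],[[0,-12.9,13.39],[-8.08,0,0],0.6],[[0,-12.9,13.39],[-8.08,0,0],0.6],[[0,-12.9,13.39],[-8.08,0,0],0.6]]'
python3 - <<'E'
from h import *
goal(-143,85,.022,0)
E
```

```text
clock: 2.97
tool_pos: [0.5152, -0.165, 0.2304]
tool_rot: [-0.227, 1.56, 0.226]
contact_force: [0.3, 0.3, -0.6]
grip_width: 0.605
now jig [-144.3   85.3] z 0.2304 t 2.97 q [-0.45  0.08  1.52 -0.    1.54 -2.31] F [ 0.3  0.3 -0.6] g 0.61
  axes jig [[-0.0, 0.001, -1.0], [1.0, -0.004, -0.0], [-0.004, -1.0, -0.001]]
  jaw 0 shift [5.211 0.035 0.012] turn [-0.04  -0.013  0.002]
```

```bash
python3 -m pendant '[[[1,0.03,0],[0,0,0],0.6],[[2,0.03,0],[0,0,0],0.6],[[3,0.03,0],[0,0,0],0.6],[[4,0.03,0],[0,0,0],0.6],[[4.6,0.03,0],[0,0,0],0.6],[[5,0.03,0],[0,0,0],0.6],[[5.15,0.03,0],[0,0,0],0.6],[[5.15,0.03,0],[0,0,0],0.6],[[5.15,0.03,0],[0,0,0],0.6]]'
python3 - <<'E'
from h import *
goal(-143,57,.022,0)
block()
p,d=read_camera("scene"); cv2.imwrite("pics/s1.png",cv2.resize(p[100:300,150:470],None,fx=2.4,fy=2.4)[...,::-1])
E
```

```text
clock: 3.72
tool_pos: [0.5143, -0.1597, 0.0262]
tool_rot: [-0.23, 1.558, 0.229]
contact_force: [0.1, 0.1, 0.7]
grip_width: 0.604
now jig [-139.1   84.5] z 0.0262 t 3.72 q [-0.44  0.23  1.78 -0.    1.13 -2.31] F [0.1 0.1 0.7] g 0.6
  axes jig [[-0.001, -0.001, -1.0], [1.0, 0.0, -0.001], [0.0, -1.0, 0.001]]
  jaw 0 shift [ 0.106 -0.098  0.688] turn [0.002 0.007 0.007]
top block jig [-126.1    8.8] size [90.1 67.8] ang rel -2.96 depth-centre [-126.6    8.6]
scene block jig [-145.8    5.5] size [94.6 99.9] ang rel -2.37 depth-centre [-145.7    7.8]
```

View pics/s1.png

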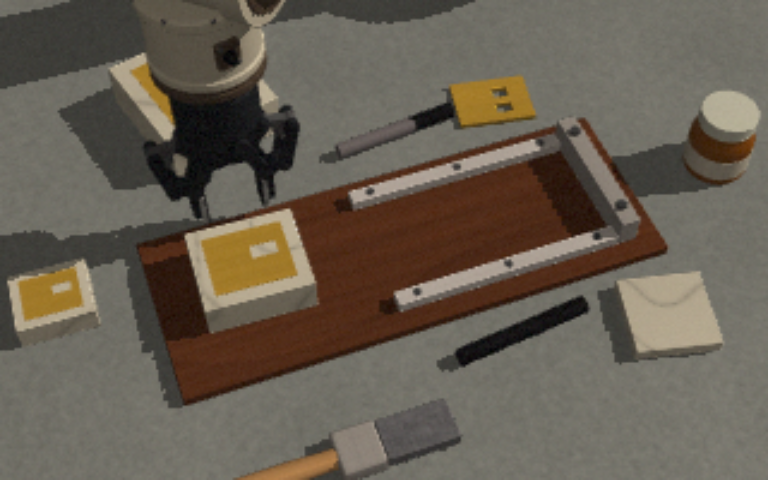

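The fingers stand in front of the block's near side at crop (235,200), clear of the rails. Next is a slow side push that squares the block and brings it to the centre line.

```bash
python3 -m pendant '[[[0.1,-0.1,0.1],[0,0,0],0.6],[[0.1,-0.1,0.2],[0,0,0],0.6],[[0.1,-0.1,0.28],[0,0,0],0.6],[[0.1,-0.1,0.34],[0,0,0],0.6],[[0.1,-0.1,0.38],[0,0,0],0.6],[[0.1,-0.1,0.42],[0,0,0],0.6],[[0.1,-0.1,0.46],[0,0,0],0.6],[[0.1,-0.1,0.5],[0,0,0],0.6],[[0.1,-0.1,0.54],[0,0,0],0.6],[[0.1,-0.1,0.57],[0,0,0],0.6],[[0.1,-0.1,0.6],[0,0,0],0.6],[[0.1,-0.1,0.63],[0,0,0],0.6],[[0.1,-0.1,0.65],[0,0,0],0.6],[[0.1,-0.1,0.67],[0,0,0],0.6],[[0.1,-0.1,0.69],[0,0,0],0.6],[[0.1,-0.1,0.69],[0,0,0],0.6]]'
python3 - <<'E'
from h import *
goal(-143,57,.022,0)
block()
E
```

```text
clock: 5.2
tool_pos: [0.5412, -0.1557, 0.0213]
tool_rot: [-0.23, 1.56, 0.229]
contact_force: [-4.0, -1.7, 1.9]
grip_width: 0.601
now jig [-143.    57.6] z 0.0213 t 5.2 q [-0.42  0.29  1.72 -0.    1.14 -2.28] F [-4.  -1.7  1.9] g 0.6
  axes jig [[0.0, 0.001, -1.0], [1.0, -0.0, 0.0], [-0.0, -1.0, -0.001]]
  jaw 0 shift [-0.018 -0.001  0.016] turn [-0.001 -0.011 -0.001]
top block jig [-100.5   -9. ] size [40.7 92.5] ang rel -25.17 depth-centre [-114.4   -2.5]
scene block jig [-144.     5.6] size [108.7 100. ] ang rel 0.04 depth-centre [-144.1    7.6]
```

```bash
python3 -m pendant '[[[0,0,-0.4],[0,0,0],0.6],[[0,0,-0.8],[0,0,0],0.6],[[0,0,-0.8],[0,0,0],0.5],[[-1,0,-0.8],[0,0,0],0.5],[[-2,0,-0.8],[0,0,0],0.5],[[-3,0,-0.8],[0,0,0],0.5],[[-3,-1,-0.5],[4,0,0],0.5],[[-3,-2.5,0],[8,0,0],0.5],[[-3,-2.5,1.44],[12,0,0],0.5],[[-3,-2.5,1.44],[18,0,0],0.5],[[-3,-2.5,1.44],[18,0,0],0.5],[[-3,-2.5,1.44],[18,0,0],0.5],[[-3,-2.5,1.44],[18,0,0],0.5],[[-3,-2.5,1.44],[18,0,0],0.5],[[-3,-2.5,1.44],[18,0,0],0.5],[[-3,-2.5,1.44],[18,0,0],0.5],[[-3,-2.5,1.44],[18,0,0],0.5],[[-3,-2.5,1.44],[18,0,0],0.5],[[-3,-2.5,1.44],[18,0,0],0.5],[[-3,-2.5,1.44],[18,0,0],0.5]]'
python3 - <<'E'
from h import *
goal(-228,0,.022,-90)
block()
p,d=read_camera("top"); cv2.imwrite("pics/t2.png",cv2.resize(p[130:290,200:500],None,fx=2.6,fy=2.6)[...,::-1])
E
```

```text
clock: 6.97
tool_pos: [0.6259, -0.2346, 0.1413]
tool_rot: [0.994, 1.332, -0.994]
contact_force: [0.3, -0.5, 0.2]
grip_width: 0.501
now jig [-242.9   -0.7] z 0.1413 t 6.97 q [-0.47  0.38  1.33  0.    1.43 -0.76] F [ 0.3 -0.5  0.2] g 0.5
  axes jig [[-0.0, -0.0, -1.0], [-0.004, -1.0, 0.0], [-1.0, 0.004, 0.0]]
  jaw -90 shift [ 2.982 -0.02  -0.373] turn [-0.043  0.001 -0.003]
top block jig [-140.8    2.5] size [ 90.1 100.6] ang rel 0.12 depth-centre [-141.1    2.1]
scene block jig [-144.    -1.6] size [ 94.3 100. ] ang rel 0.04 depth-centre [-143.8    0.3]
```

View pics/t2.png

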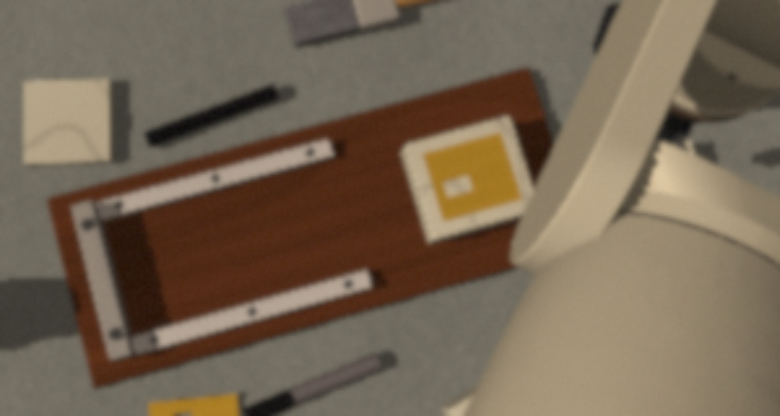

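Block: y ≈ 1–2 mm and angle ≈ 0.1°, so it is aligned. I'll descend behind it.

```bash
python3 -m pendant '[[[0.5,-0.04,-0.3],[0,0,0],0.5],[[1.2,-0.04,-0.3],[0,0,0],0.5],[[2,-0.04,-0.3],[0,0,0],0.5],[[2.6,-0.04,-0.3],[0,0,0],0.5],[[2.9,-0.04,-0.3],[0,0,0],0.5],[[2.98,-0.04,-0.3],[0,0,0],0.5],[[2.98,-0.04,-0.3],[0,0,0],0.5],[[2.98,-0.04,-0.3],[0,0,0],0.5]]'
python3 - <<'E'
from h import *
goal(-140,1,.022,-90)
E
```

```text
clock: 7.78
tool_pos: [0.6212, -0.2241, 0.0236]
tool_rot: [0.991, 1.332, -0.99]
contact_force: [-0.4, -0.0, -0.1]
grip_width: 0.5
now jig [-231.6    0.7] z 0.0236 t 7.78 q [-0.46  0.46  1.47 -0.    1.21 -0.76] F [-0.4 -0.  -0.1] g 0.5
  axes jig [[-0.001, -0.001, -1.0], [0.001, -1.0, 0.001], [-1.0, -0.001, 0.001]]
  jaw -90 shift [ 0.038 -0.006 -2.289] turn [ 0.006  0.015 -0.015]
```

```bash
python3 -m pendant '[[[0.03,0,-0.15],[0,0,0],0.5],[[0.03,0,-0.25],[0,0,0],0.5],[[0.03,0,-0.32],[0,0,0],0.5],[[0.03,0,-0.4],[0,0,0],0.5],[[0.03,0,-0.5],[0,0,0],0.5],[[0.03,0,-0.62],[0,0,0],0.5],[[0.03,0,-0.74],[0,0,0],0.5],[[0.03,0,-0.86],[0,0,0],0.5],[[0.03,0,-0.98],[0,0,0],0.5],[[0.03,0,-1.1],[0,0,0],0.5],[[0.03,0,-1.22],[0,0,0],0.5],[[0.03,0,-1.34],[0,0,0],0.5],[[0.03,0,-1.46],[0,0,0],0.5],[[0.03,0,-1.58],[0,0,0],0.5],[[0.03,0,-1.7],[0,0,0],0.5],[[0.03,0,-1.8],[0,0,0],0.5],[[0.03,0,-1.9],[0,0,0],0.5],[[0.03,0,-1.98],[0,0,0],0.5],[[0.03,0,-2.04],[0,0,0],0.5],[[0.03,0,-2.04],[0,0,0],0.5]]'
python3 - <<'E'
from h import *
goal(79,0,.022,-90)
block()
p,d=read_camera("scene"); cv2.imwrite("pics/s3.png",cv2.resize(p[100:300,150:470],None,fx=2.4,fy=2.4)[...,::-1])
E
```

```text
clock: 9.45
tool_pos: [0.5968, -0.145, 0.021]
tool_rot: [0.991, 1.334, -0.991]
contact_force: [0.0, -0.8, -0.4]
grip_width: 0.501
now jig [-148.7    1.3] z 0.021 t 9.45 q [-0.36  0.38  1.59  0.    1.17 -0.66] F [ 0.  -0.8 -0.4] g 0.5
  axes jig [[0.0, 0.0, -1.0], [0.0, -1.0, -0.0], [-1.0, -0.0, -0.0]]
  jaw -90 shift [-0.024  0.033 -5.693] turn [ 0.003 -0.002  0.   ]
top block jig [-50.  -12.2] size [ 54.6 111.2] ang rel -36.08 depth-centre [-50.1 -12.3]
scene block jig [-88.4  -2. ] size [ 95.1 100.3] ang rel 0.01 depth-centre [-87.4   0.7]
```

View pics/s3.png

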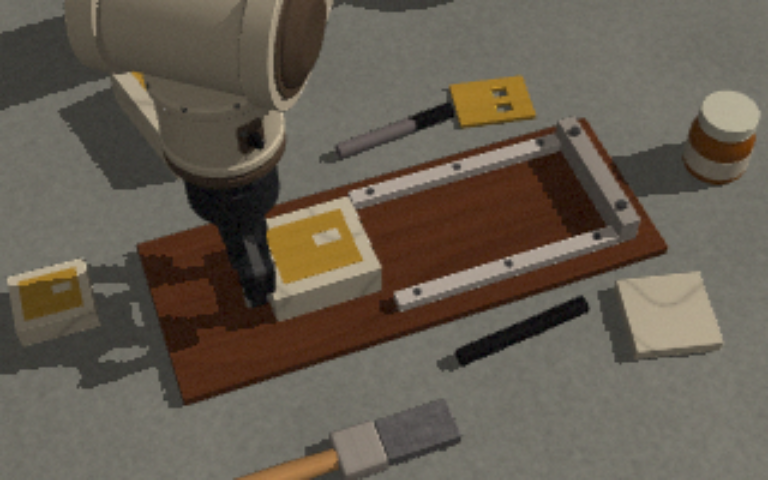

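The block sits square at the mouth: its front is near crop (378,258), with rail ends at (355,200) and (400,300). I'll keep pushing.

```bash
python3 -m pendant '[[[0,0,-0.08],[0,0,0],0.5],[[0,0,-0.18],[0,0,0],0.5],[[0,0,-0.3],[0,0,0],0.5],[[0,0,-0.42],[0,0,0],0.5],[[0,0,-0.55],[0,0,0],0.5],[[0,0.01,-0.7],[0,0,0],0.5],[[0,0.01,-0.85],[0,0,0],0.5],[[0,0.01,-1.0],[0,0,0],0.5],[[0,0.01,-1.15],[0,0,0],0.5],[[0,0.01,-1.3],[0,0,0],0.5],[[0,0.02,-1.45],[0,0,0],0.5],[[0,0.02,-1.6],[0,0,0],0.5],[[0,0.02,-1.75],[0,0,0],0.5],[[0,0.02,-1.9],[0,0,0],0.5],[[0,0.02,-2.05],[0,0,0],0.5],[[0,0.02,-2.2],[0,0,0],0.5],[[0,0.02,-2.35],[0,0,0],0.5],[[0,0.02,-2.45],[0,0,0],0.5],[[0,0.02,-2.5],[0,0,0],0.5],[[0,0.02,-2.5],[0,0,0],0.5]]'
python3 - <<'E'
from h import *
goal(78,0,.022,-90)
block()
E
```

```text
clock: 11.27
tool_pos: [0.5688, -0.049, 0.0209]
tool_rot: [0.991, 1.334, -0.991]
contact_force: [0.3, 1.2, -0.2]
grip_width: 0.5
now jig [-48.7   0.5] z 0.0209 t 11.27 q [-0.22  0.3   1.7   0.    1.14 -0.51] F [ 0.3  1.2 -0.2] g 0.5
  axes jig [[0.0, 0.0, -1.0], [0.0, -1.0, -0.0], [-1.0, -0.0, -0.0]]
  jaw -90 shift [-0.025  0.013 -3.168] turn [ 0.004 -0.004  0.001]
top block jig [-8.9 23.5] size [64.6 88.3] ang rel -29.77 depth-centre [-8.9 23.6]
scene block jig [11.9 -2.2] size [95.5 99.8] ang rel -1.22 depth-centre [12.  -0.3]
```

```bash
python3 -m pendant '[[[0,0,-0.08],[0,0,0],0.5],[[0,0,-0.2],[0,0,0],0.5],[[0,0,-0.35],[0,0,0],0.5],[[0,0,-0.5],[0,0,0],0.5],[[0,0,-0.67],[0,0,0],0.5],[[0,0,-0.84],[0,0,0],0.5],[[0,0,-1.01],[0,0,0],0.5],[[0,0,-1.18],[0,0,0],0.5],[[0,0,-1.35],[0,0,0],0.5],[[0,0,-1.52],[0,0,0],0.5],[[0,0,-1.69],[0,0,0],0.5],[[0,0,-1.86],[0,0,0],0.5],[[0,0,-2.03],[0,0,0],0.5],[[0,0,-2.2],[0,0,0],0.5],[[0,0,-2.37],[0,0,0],0.5],[[0,0,-2.54],[0,0,0],0.5],[[0,0,-2.7],[0,0,0],0.5],[[0,0,-2.8],[0,0,0],0.5],[[0,0,-2.86],[0,0,0],0.5],[[0,0,-2.86],[0,0,0],0.5]]'
python3 - <<'E'
from h import *
goal(79,0,.022,-90)
block()
p,d=read_camera("scene"); cv2.imwrite("pics/s4.png",cv2.resize(p[130:270,270:470],None,fx=3.8,fy=3.8)[...,::-1])
E
```

```text
clock: 13.03
tool_pos: [0.5357, 0.0607, 0.0209]
tool_rot: [0.991, 1.334, -0.991]
contact_force: [-0.2, -1.0, 0.4]
grip_width: 0.502
now jig [65.8  0.6] z 0.0209 t 13.03 q [-0.03  0.24  1.78  0.    1.12 -0.32] F [-0.2 -1.   0.4] g 0.5
  axes jig [[0.0, 0.0, -1.0], [0.0, -1.0, -0.0], [-1.0, -0.0, -0.0]]
  jaw -90 shift [-0.028  0.015 -0.329] turn [ 0.005 -0.005  0.002]
top block jig [126.3  33.3] size [49.8 94.5] ang rel -15.8 depth-centre [126.4  33.5]
scene block jig [125.1  -2.9] size [ 95.3 101.9] ang rel 0.2 depth-centre [126.7  -0.3]
```

View pics/s4.png

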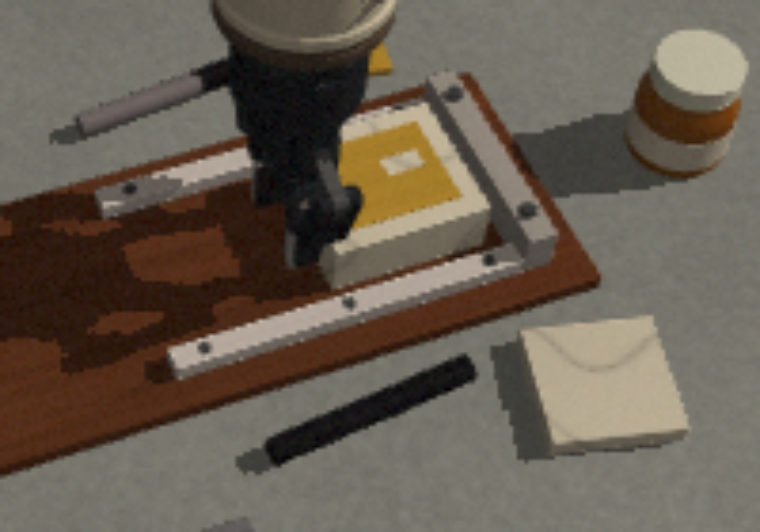

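Block centred, about 13 mm from the stop (gap near crop (500,190)). I'll push the rest slowly and watch the force.

```bash
python3 -m pendant '[[[0,0,-0.04],[0,0,0],0.5],[[0,0,-0.08],[0,0,0],0.5],[[0,0,-0.12],[0,0,0],0.5],[[0,0,-0.16],[0,0,0],0.5],[[0,0,-0.2],[0,0,0],0.5],[[0,0,-0.23],[0,0,0],0.5],[[0,0,-0.26],[0,0,0],0.5],[[0,0,-0.29],[0,0,0],0.5],[[0,0,-0.31],[0,0,0],0.5],[[0,0,-0.31],[0,0,0],0.5]]'; python3 -c "
from h import *
goal(80,0,.022,-90);block()"
```

```text
clock: 14.02
tool_pos: [0.5323, 0.0719, 0.0209]
tool_rot: [0.991, 1.334, -0.991]
contact_force: [0.2, -3.3, -1.9]
grip_width: 0.501
now jig [77.6  0.6] z 0.0209 t 14.02 q [-0.01  0.24  1.78 -0.    1.12 -0.3 ] F [ 0.2 -3.3 -1.9] g 0.5
  axes jig [[-0.0, 0.0, -1.0], [0.0, -1.0, -0.0], [-1.0, -0.0, 0.0]]
  jaw -90 shift [-0.028  0.014 -0.06 ] turn [0.001 0.001 0.003]
top block jig [140.3  37.6] size [95.  52.3] ang rel -18.68 depth-centre [142.4  22.7]
scene block jig [147.4  -2.1] size [113.8 108.5] ang rel -9.56 depth-centre [149.7   2. ]
```

```bash
python3 -m pendant '[[[0,0,-0.02],[0,0,0],0.5],[[0,0,-0.04],[0,0,0],0.5],[[0,0,-0.04],[0,0,0],0.5]]'; python3 -m pendant '[[[0,0,-0.01],[0,0,0],0.5],[[0,0,-0.02],[0,0,0],0.5],[[0,0,-0.02],[0,0,0],0.5]]'
```

```text
clock: 14.37
tool_pos: [0.5323, 0.072, 0.021]
tool_rot: [0.99, 1.331, -0.992]
contact_force: [2.4, -18.1, -3.5]
grip_width: 0.501
clock: 14.62
tool_pos: [0.5323, 0.072, 0.0211]
tool_rot: [0.989, 1.33, -0.993]
contact_force: [4.3, -24.6, -3.3]
grip_width: 0.499
```

Force rose to 25 N with no motion, so the block is against the stop. I'll retreat.

```bash
python3 -m pendant '[[[0,0,0.1],[0,0,0],0.5],[[0,0,0.4],[0,0,0],0.5],[[0,0,0.8],[0,0,0],0.5],[[0,0,0.8],[0,0,0],0.5],[[-0.8,0,0.8],[0,0,0],0.5],[[-1.8,0,0.8],[0,0,0],0.5],[[-2.8,0,0.8],[0,0,0],0.5],[[-3.8,0,1.5],[0,0,0],0.5],[[-4.5,0,2.5],[0,0,0],0.5],[[-4.5,0,3.5],[0,0,0],0.5],[[-4.5,0,4.5],[0,0,0],0.5],[[-4.5,0,5.5],[0,0,0],0.5],[[-4.5,0,6.5],[0,0,0],0.5],[[-4.5,0,6.5],[0,0,0],0.5],[[-4.5,0,6.5],[0,0,0],0.5]]'
python3 - <<'E'
from h import *
p,d=read_camera("top");W=world("top",d)
block()
q=(W[...,:2]-J)*1000; jx=q@JX; jy=q@JY
# gap to rails/stop in jig coords, from height bands
for nm,m in(("rails",(abs(W[...,2]-.024)<.004)&(jx>-25)&(jx<75)&(abs(jy)<80)),("stop",(abs(W[...,2]-.042)<.004)&(jx>192)&(jx<215)&(abs(jy)<60))):
    v,u=np.nonzero(m); Q=plane("top",np.c_[u,v],.024 if nm=="rails" else .042); a=(Q[:,:2]-J)*1000@np.c_[JX,JY]
    print(nm,len(a),[np.round(x.mean(0),1) for x in(a[a[:,1]>0],a[a[:,1]<0])])
for n in("top","scene"):
    p,d=read_camera(n); c=p[150:290,200:400] if n=="top" else p[130:270,270:470]
    cv2.imwrite(f"pics/f_{n}.png",cv2.resize(c,None,fx=3.8,fy=3.8)[...,::-1])
s=sense();print(s["clock"],s["contact_force"].round(1))
E
```

```text
clock: 15.87
tool_pos: [0.6067, -0.1773, 0.2001]
tool_rot: [0.994, 1.333, -0.994]
contact_force: [0.0, 0.2, 0.0]
grip_width: 0.502
top block jig [142.2   2.9] size [ 93.7 103.8] ang rel -0.25 depth-centre [142.6   1.9]
scene block jig [139.9   0.5] size [117.  108.8] ang rel -1.06 depth-centre [140.9   3.1]
rails 571 [array([25. , 63.2]), array([ 25.8, -62.4])]
stop 404 [array([201. ,  29.9]), array([201.2, -29.7])]
16.1167 [ 0.1 -0.1  0.5]
```

View pics/f_top.png

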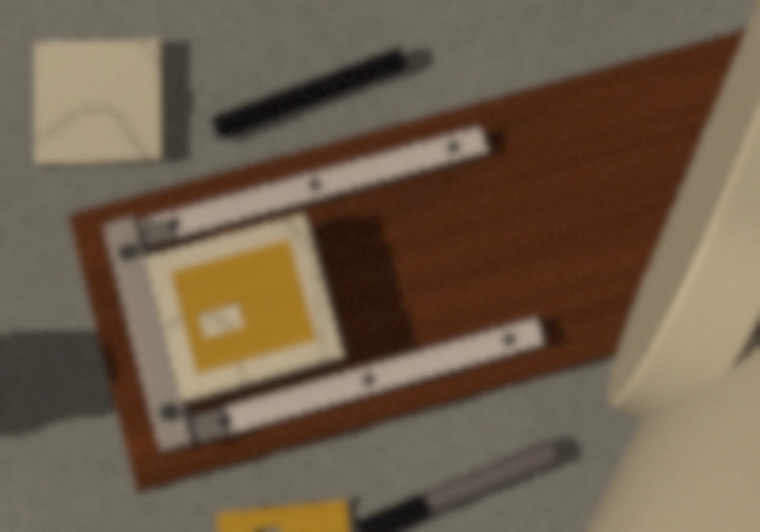

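View pics/f_scene.png

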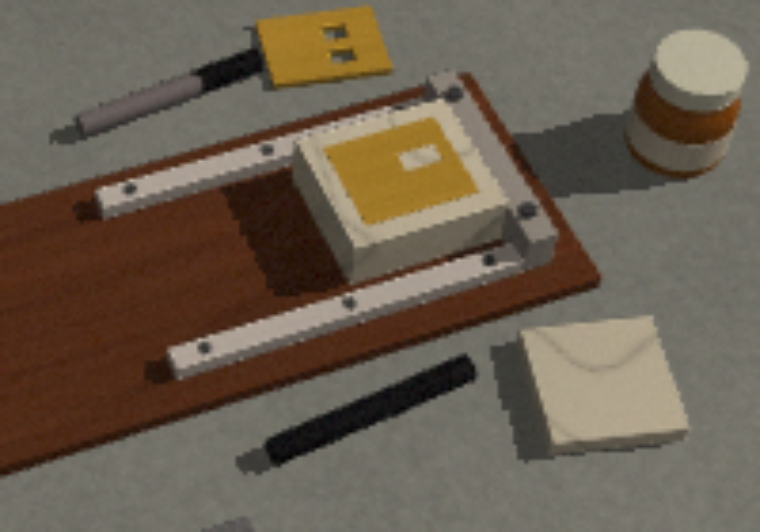

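The block is flush on the stop (top crop (150,330)) and centred between the rails. The hand is clear, so I'm handing in.

```bash
python3 -c "
from station import *
print(close_job())"
```

```text
the job is handed in; nothing more can be done
None
```

The block is home against the end stop and I handed the job in at about 16 s on the clock; no verdict came back. I squared and centred it with one two-finger push on its side. Then I pushed it down the lane from behind until the force rose to about 25 N with no further motion, and drew the hand clear.

**Last checks:**
- **Position along the lane:** the cameras put the block centre at jig x of about 140–142 mm, with one top reading at 142.6 mm. Home is 140 mm, and the limit is 144 mm.
- **Sideways:** y is about 0.5 to 3 mm off the centre line, with 10 mm allowed.
- **Square:** the angle is about -0.3° from the top camera and -1.1° from the scene camera. The scene fit, and to a lesser degree the top one, was blurred because the stop merged into the block's outline. The scene fit measured the block at 117 x 109 mm instead of 100 x 90 mm. Both angles are inside the 3° limit.
- **Rails, bystanders and hand:** the pictures show a gap to both rails, and the bystanders in view looked undisturbed. The last picture did not cover all of the brush. The hand was clear with contact force near zero.

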